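# Lay the standing tin down and shut the drawer

### The job

The slim tin standing on end in the open top drawer stops it from closing. With the fingertips only, without gripping or lifting the tin, push it over towards the empty middle of the drawer so that it lies on a broad face flat on the drawer floor, and only then push the drawer fully shut. Leave the bowl upright in the drawer, and do not disturb the things standing around.

Things in the scene. Friction and masses are not known exactly. Their poses are not given: they have to be found in the camera images.
- organiser: White plastic three-drawer organiser, fixed to the counter, 260 deep (its x) x 420 wide (its y) x 186 mm high. Origin: centre of its underside; its drawers open towards its own -x, which roughly faces the robot. Case walls are 12 mm; nothing stands above its top except a jar.
- organiser_drawer0 (a joint): Top drawer: 0 m is fully shut, grows as it slides out along the organiser's -x, stop at 0.18; starts 0.155 to 0.178. It slides against about 1 N of friction plus light damping (4 N s/m) and stays where it is left. The two drawers below are shut.
- drawer_floor (a point): Centre of the top drawer's inner floor, 130 mm above the counter, moving with the drawer; axes as the organiser. Inside it measures 215 (x) by 378 mm (y); side walls 6 mm thick, 34 mm high inside; front panel with wall 21 mm thick, 43 mm above the floor. About its front 140 mm lies outside the case, open above; the case leaves 44 mm of height over the floor.
- organiser_drawer0_handle (a point): Middle of the top drawer's grey bar handle, 151 mm above the counter; the bar runs 120 mm along the organiser's y, 35 mm in front of the drawer's front panel, moving with the drawer. Pushing it (or the panel) along the organiser's +x shuts the drawer.
- tin: Closed slim metal tin, about 0.15 kg, 64 (its x) x 30 (its y) x 108 mm (its z). Origin: centre of its underside; z up while it stands. Loose on the drawer floor near the left or right side wall, its y axis within 0.15 rad of the organiser's; the drawer's middle is empty. Pushed near its top along its y it tips about its lower edge and falls by itself once the top has moved about 30 mm.
- tin_mid (a point): Centre of the tin, 54 mm above its underside; 15 mm above the drawer floor once the tin lies on a broad face.
- bowl: Small blue ceramic bowl, 92 mm across the rim, 36 mm high, loose on the drawer floor near the side wall opposite the tin. Origin: centre of its underside, z up.
- tumbler: Glass tumbler with a grey lid and knob, 74 mm across, 137 mm high, on the counter to the left of the organiser. Origin: centre of its underside. Bystander.
- plate: Red plate, 170 mm across, 18 mm high, on the counter to the right. Origin: centre of its underside. Bystander.
- spoon: Steel spoon, 170 mm long, lying on the counter to the right. Bystander.
- mug: White mug, 80 mm across, 90 mm high, on the counter to the left. Origin: centre of its underside. Bystander.
- jar: Small closed glass jar, 56 mm across, 62 mm high, on top of the organiser at its left. Origin: centre of its underside. Bystander.

How it is judged:
By the outcome, as a careful person would: the job done as asked, in the order asked, and still so for the second after the job is handed in, with the robot touching nothing.
It also fails if it takes over 48 s, if anything falls off the work surface, if the arm or the gripper's body presses on something with over 40 N, if the wrist force passes 120 N, or if a joint passes its speed limit or range.

### The arm

A 6-joint arm with a two-finger parallel gripper is mounted at the origin on the work surface. World frame = base frame: x ahead of the robot, y to its left, z up, the work surface at z = 0. Lengths are in m, angles in rad, forces in N, time in s.
With the tool pointing down it reaches from about 0.225 to 0.875 m from the base axis. Payload 3.4 kg.
Tool frame: the origin (TCP) lies at the very end of the fingers, on their centre line; the grasp point (between the pads) lies 19 mm behind it (manip.hold_point_z is the distance from the TCP to the grasp point, in m); z points along the fingers, y is the line along which they close (so a half turn about z gives the same grasp; the last joint's range is limited). The gripper opens to 85 mm and grips with 20 to 120 N. Pads are 22 mm wide; open, the fingers measure 114 mm over their backs; the gripper's body (76 mm by 85 mm) begins 54 mm behind the grasp point. The pads swing forward as they close: fully open they stand 13 mm farther back than shut.
Start: joints at [-1.236, 0.276, 1.505, -0, 1.361, -0.121], TCP at [0.253, -0.516, 0.231] pointing down, gripper open.
Joint ranges: [-2.89, 2.89], [-0.75, 2.08], [0.22, 2.7], [-1.18, 4.32], [0.11, 2.71], [-2.7, 2.7]. Speed limits (rad/s): [2.57, 2.57, 3.14, 3.14, 3.14, 3.14].

### API

Orientations are given as a unit quaternion [w, x, y, z].
In Python, from rig import readout, viewer, order, manip gives the robot as it stands. The module is installed in compiled form; this text tells all that it offers.
- The arm moves only by the tool send_rows, never from a script. Its arguments are lists of equal length, an entry for each row: "xyz": the shift along the world's x, y, z in m, a list of three; "delta_rot": the turn, a rotation vector about the world's x, y, z in degrees, a list of three. In form: {"xyz": [[tx, ty, tz], ...], "delta_rot": [[wx, wy, wz], ...]}. A call has 1 to 12 rows; each row shifts and turns the commanded pose from where the row before left it; what a row does not reach is not made up. A row lasts 1/10 s, in which the tool goes at most 50 mm and 8.59 degrees, less where a joint would pass 70% of its speed; a pose out of reach is approached as far as the arm can. A call with a gripper value outside its range is refused whole. "gripper" is the finger opening in m, from 0 to 0.0854, set as the call begins (left out, the last holds). The fingers move at their own pace and stop on an object; "force" is the grip in N (left out, the last holds). Time passes only in rows, so rows that do not move let the fingers close. It gives the time, the measured TCP pose, the force, the opening and the grip force at its end, in the units of the state.
- readout.get_state(): the state, without advancing time (a new reading comes with each control period).
- viewer.get_image(name): name is "side" or "top"; returns a dict with "color" (420x560x3 uint8, red, green, blue), "depth" (420x560 float32, m along the optical axis (not along the pixel's ray), 0 where there is no reading), "K" (3x3 intrinsics, pixels), "camera_from_world" (4x4, takes a point from world to camera coordinates). Camera axes: x right, y up, looking along -z (the intrinsics and any distortion apply to the point x, -y, -z); pixel columns grow to the right and rows downward; lengths in m; the calibration is good to about 2 mm. A picture is of the moment at which its call begins.
- order.sign_off(): hands the job in; it is judged then, once.
The state is a dict: "clock": time; "qpos": joint angles; "qd": joint speeds; "effort": joint torques, N m; "position": TCP position; "ee_rot": TCP orientation; "contact_force": force on the tool from outside, world axes, zero at the start; "moment": the same for the moment, N m; "width": finger opening in m; "gripper_force": force on a finger pad.
Only numpy, scipy, OpenCV 4.12 (cv2) and the standard library are available. Lean on these libraries where they do the work, as an engineer would, in place of code of your own. Each camera call takes 0.05 s, during which the arm holds its last target. There are 200 camera calls.

## Working session

There is one attempt and no reset: what is moved stays moved. The work goes in short steps, Python scripts to look and compute and a tool call to move; the robot and the scene stay as the last step left them, time stands still between calls to the robot, and variables do not carry over. Pictures are saved under pics/ and viewed, at most 10 in all, crops included, and the job is handed in when it is done.

Besides the shell and the picture viewer there is one more tool, called after "Request:" as a command line: name --argument value ..., lists and objects as JSON in quotes. send_rows: Moves the arm, as the interface text tells. Its arguments: {"type":"object","properties":{"xyz":{"type":"array"},"delta_rot":{"type":"array"},"gripper":{"type":"number"},"force":{"type":"number"}},"required":["xyz","delta_rot"]}

```bash
mkdir -p pics
cat > h.py <<'E'
import numpy as np, cv2
from rig import readout, viewer, order, manip
def shot(name,fn):
    d=viewer.get_image(name); cv2.imwrite('pics/'+fn,d['color'][:,:,::-1]); np.savez('/tmp/'+name,**d); return d
def world(d):
    D=d['depth']; K=d['K']; h,w=D.shape
    u,v=np.meshgrid(np.arange(w),np.arange(h))
    x=(u-K[0,2])/K[0,0]*D; y=(v-K[1,2])/K[1,1]*D
    P=np.stack([x,-y,-D,np.ones_like(D)],-1)
    W=P@np.linalg.inv(d['camera_from_world']).T
    W=W[...,:3]; W[D==0]=np.nan; return W
E
python3 - <<'E'
from h import *
for n in('side','top'):
    d=shot(n,n+'1.png'); print(d.keys(),d['K'],d['camera_from_world'])
print(readout.get_state())
E
```

```text
dict_keys(['color', 'depth', 'K', 'camera_from_world']) [[537.55016044   0.         275.48190729]
 [  0.         537.55016044 206.17702309]
 [  0.           0.           1.        ]] [[-0.9501685  -0.31153004  0.01135188  0.54147739]
 [ 0.23440249 -0.68997447  0.68482896 -0.23161417]
 [-0.20551229  0.65336381  0.72861542 -1.43577751]
 [ 0.          0.          0.          1.        ]]
dict_keys(['color', 'depth', 'K', 'camera_from_world']) [[491.0942555    0.         281.97014672]
 [  0.         491.0942555  213.87201851]
 [  0.           0.           1.        ]] [[-0.00747805 -0.99995894 -0.00511797 -0.00188418]
 [ 0.9974323  -0.00782351  0.0711871  -0.56457768]
 [-0.07122422 -0.00457249  0.99744985 -1.49110421]
 [ 0.          0.          0.          1.        ]]
{'clock': 0.1, 'qpos': array([-1.23599194e+00,  2.76512935e-01,  1.50599619e+00,  2.80590334e-05,
        1.36069023e+00, -1.20994645e-01]), 'qd': array([-0.00026107, -0.00043858, -0.00253872,  0.00040279,  0.0007932 ,
       -0.0006221 ]), 'effort': array([ 3.88535761e-05, -4.17700732e+01, -2.46404654e+01, -3.71624283e-04,
        5.80159191e-03, -1.40493714e-05]), 'position': array([ 0.2529575 , -0.51585505,  0.23054106]), 'ee_rot': array([-8.00229463e-04,  9.74143459e-01,  2.25928919e-01, -7.20784236e-05]), 'contact_force': array([ 0.65648741, -0.11127982, -0.24341612]), 'moment': array([0.02698161, 0.02975261, 0.04502501]), 'gripper_force': 0.0, 'width': 0.08541296067646977}
```

View pics/top1.png

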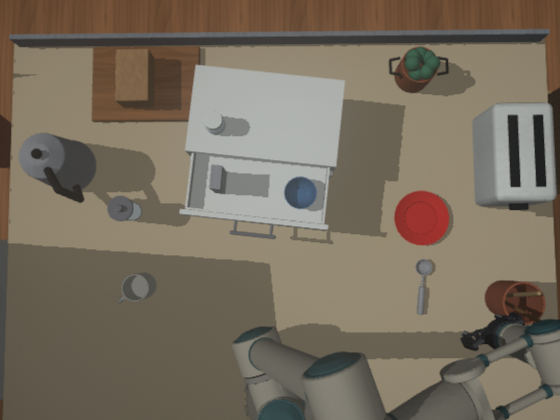

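View pics/side1.png

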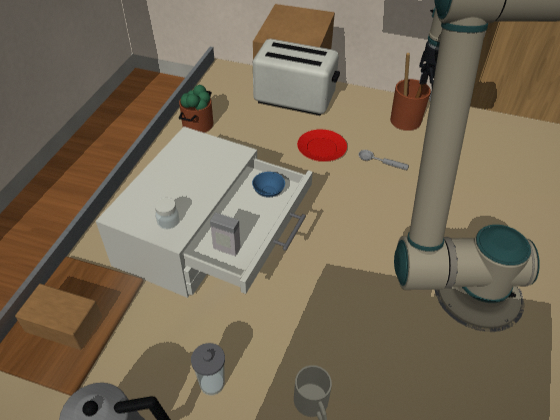

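The top view shows the tin near the drawer's left wall (217,178), the bowl at the right (300,192) and the handle at (252,235). The jar is at (215,124), and in the side view the tin is at (226,234).

Run:
```python
from h import *
T=dict(np.load('/tmp/top.npz')); S=dict(np.load('/tmp/side.npz'))
W=world(T); V=world(S)
def st(n,P): 
    P=P.reshape(-1,3); print(n,len(P),P.min(0).round(3),P.max(0).round(3),P.mean(0).round(3),np.median(P,0).round(3))
def rect(n,P): print(n,cv2.minAreaRect(P[:,:2].astype(np.float32)*1000))
# organiser top
for n,A in(('top',W),('side',V)):
    x,y,z=A[...,0],A[...,1],A[...,2]
    m=(abs(z-.186)<.006)&(x>.55)&(x<1.0)&(abs(y)<.35); st(n+' orgtop',A[m]); rect('',A[m])
    m=(z>.228)&(z<.26)&(x>.5)&(x<.74)&(y>.02)&(y<.25); st(n+' tintop',A[m]); rect('',A[m])
    m=(abs(z-.173)<.006)&(x>.4)&(x<.62)&(abs(y)<.3); st(n+' front',A[m]); rect('',A[m])
    c=(S if n=='side' else T)['color'].astype(int); b=(c[...,2]>c[...,0]+30)&(x>.4)&(x<.8)&(abs(y)<.3); st(n+' bowl',A[b]); rect('',A[b])
    m=(abs(z-.151)<.012)&(x>.4)&(x<.54)&(c.max(-1)<150)&(abs(y)<.3);st(n+' handle',A[m])
    m=(z>.2)&(z<.28)&(x>.6)&(abs(y)<.3)&(x<.9)&~((x<.74));st(n+' jar',A[m])
```

```text
top orgtop 11975 [ 0.551 -0.182  0.18 ] [0.976 0.277 0.192] [0.828 0.036 0.187] [0.83  0.035 0.187]
 ((744.7799072265625, 49.90080261230469), (421.2584533691406, 417.6227722167969), 83.37117767333984)
top tintop 289 [0.617 0.152 0.228] [0.684 0.185 0.247] [0.65  0.169 0.239] [0.65  0.169 0.24 ]
 ((650.3189086914062, 169.33578491210938), (30.519887924194336, 64.83677673339844), 84.9728775024414)
top front 915 [ 0.511 -0.131  0.167] [0.619 0.279 0.179] [0.546 0.071 0.174] [0.545 0.071 0.174]
 ((580.3754272460938, 70.66073608398438), (412.4352722167969, 106.20680236816406), 85.1604995727539)
top bowl 413 [ 0.57  -0.1    0.128] [ 0.654 -0.032  0.176] [ 0.613 -0.074  0.147] [ 0.614 -0.075  0.144]
 ((608.46337890625, -72.58210754394531), (55.28707504272461, 85.96209716796875), 69.93699645996094)
top handle 269 [ 0.487 -0.118  0.139] [0.54  0.142 0.163] [0.507 0.07  0.155] [0.502 0.074 0.156]
top jar 398 [0.774 0.149 0.2  ] [0.827 0.202 0.256] [0.796 0.173 0.241] [0.795 0.173 0.248]
side orgtop 9772 [ 0.614 -0.184  0.18 ] [0.973 0.262 0.192] [0.823 0.055 0.185] [0.824 0.059 0.185]
 ((776.97
[... 175 characters left out ...]
72 0.237]
 ((646.9569702148438, 170.18096923828125), (35.6396484375, 66.0379867553711), 88.40555572509766)
side front 825 [ 0.507 -0.136  0.167] [0.618 0.279 0.179] [0.542 0.095 0.172] [0.542 0.108 0.172]
 ((567.1469116210938, 68.46383666992188), (418.2550354003906, 76.208740234375), 83.36028289794922)
side bowl 612 [ 0.567 -0.13   0.128] [ 0.657 -0.013  0.17 ] [ 0.616 -0.072  0.149] [ 0.617 -0.075  0.148]
 ((613.4909057617188, -61.4462890625), (90.73896789550781, 102.26898956298828), 45.80450439453125)
side handle 476 [ 0.484 -0.128  0.139] [0.54  0.152 0.163] [0.512 0.048 0.153] [0.512 0.058 0.154]
side jar 545 [0.77  0.151 0.2  ] [0.823 0.205 0.252] [0.793 0.184 0.233] [0.792 0.186 0.24 ]
```

Run:
```python
from h import *
for n in('top','side'):
    d=dict(np.load(f'/tmp/{n}.npz')); A=world(d); x,y,z=A[...,0],A[...,1],A[...,2]
    t=np.radians(-6.5); f=lambda P:np.stack([P[...,0]*np.cos(t)+P[...,1]*np.sin(t),-P[...,0]*np.sin(t)+P[...,1]*np.cos(t),P[...,2]],-1)
    B=f(A); X,Y,Z=B[...,0],B[...,1],B[...,2]
    m=(abs(Z-.173)<.006)&(X>.5)&(X<.56)
    p=np.polyfit(Y[m],X[m],1); print(n,'front dyaw deg',-np.degrees(p[0]),np.percentile(X[m],[1,50,99]),np.percentile(Y[m],[.5,99.5]))
    m=(abs(Z-.186)<.006)&(X>.66)&(X<.96)
    print('case',np.percentile(X[m],[.5,99.5]),np.percentile(Y[m],[.5,99.5]),cv2.minAreaRect(B[m][:,:2].astype(np.float32)))
    m=(abs(Z-.155)<.012)&(X<.502)&(X>.44)&(Y>0)&(Y<.25); print('handle',np.percentile(X[m],[1,50,99]),np.percentile(Y[m],[2,98]))
    m=(Z>.228)&(Z<.26)&(X>.55)&(X<.7)&(Y>.15); print('tin',cv2.minAreaRect(B[m][:,:2].astype(np.float32)))
```

```text
top front dyaw deg -0.7305395369046132 [0.52192744 0.53056236 0.55290294] [-0.07011789  0.66704002]
case [0.6642417  0.94050485] [-0.67144217  0.7536032 ] ((0.8017905950546265, 0.057787179946899414), (1.4792627096176147, 0.2832631468772888), 89.9862289428711)
handle [0.48193492 0.48772062 0.50107649] [0.07432317 0.19498241]
tin ((0.6269690990447998, 0.24186544120311737), (0.06483672559261322, 0.030519887804985046), 1.4728732109069824)
side front dyaw deg -0.8585468948394843 [0.51796049 0.5263119  0.54395422] [-0.07097616  0.68351937]
case [0.66598786 0.9379783 ] [-0.6612691   0.75948249] ((0.8016231656074524, 0.04256248474121094), (1.4587419033050537, 0.28230392932891846), 89.976318359375)
handle [0.4782934  0.48378514 0.50029178] [0.0747513  0.19630614]
tin ((0.6235332489013672, 0.24232463538646698), (0.06603791564702988, 0.035639651119709015), 4.905577659606934)
```

Request:
send_rows --xyz '[[0, 0, 0.04], [0.01, 0.04, 0.03], [0.025, 0.042, 0], [0.025, 0.042, 0], [0.025, 0.042, 0], [0.025, 0.042, 0], [0.025, 0.042, 0], [0.025, 0.042, 0], [0.025, 0.042, 0], [0.025, 0.042, 0], [0.025, 0.042, 0], [0.025, 0.042, 0]]' --delta_rot '[[0, 0, 0], [0, 0, -3], [0, 0, -3], [0, 0, -3], [0, 0, -3], [0, 0, -3], [0, 0, -3], [0, 0, -3], [0, 0, -3], [0, 0, -3], [0, 0, -3], [0, 0, -2.5]]' --gripper 0

```text
clock: 1.3
position: [0.5134, -0.0551, 0.3005]
ee_rot: [0.0, 0.998, -0.057, -0.0]
contact_force: [0.4, -0.3, 0.2]
width: -0.0001
gripper_force: 0.0
```

Request:
send_rows --xyz '[[0.02, 0.04, 0], [0.02, 0.04, 0], [0.02, 0.04, 0], [0.02, 0.04, 0], [0.02, 0.04, 0], [0.02, 0.04, 0], [0.02, 0.037, 0], [0, 0, -0.02], [0, 0, -0.03], [0, 0, -0.028], [0, 0, 0]]' --delta_rot '[[0, 0, 0], [0, 0, 0], [0, 0, 0], [0, 0, 0], [0, 0, 0], [0, 0, 0], [0, 0, 0], [0, 0, 0], [0, 0, 0], [0, 0, 0], [0, 0, 0]]'

```text
clock: 2.4
position: [0.65, 0.2194, 0.2173]
ee_rot: [0.002, 0.998, -0.056, -0.005]
contact_force: [0.4, 0.1, -0.7]
width: 0.0001
gripper_force: 0.0
```

Run:
```python
from h import *
d=shot('side','side2.png'); cv2.imwrite('pics/s2c.png',cv2.resize(d['color'][100:300,100:360,::-1],None,fx=3,fy=3)[:600,:780])
```

```text
(no output)
```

View pics/s2c.png

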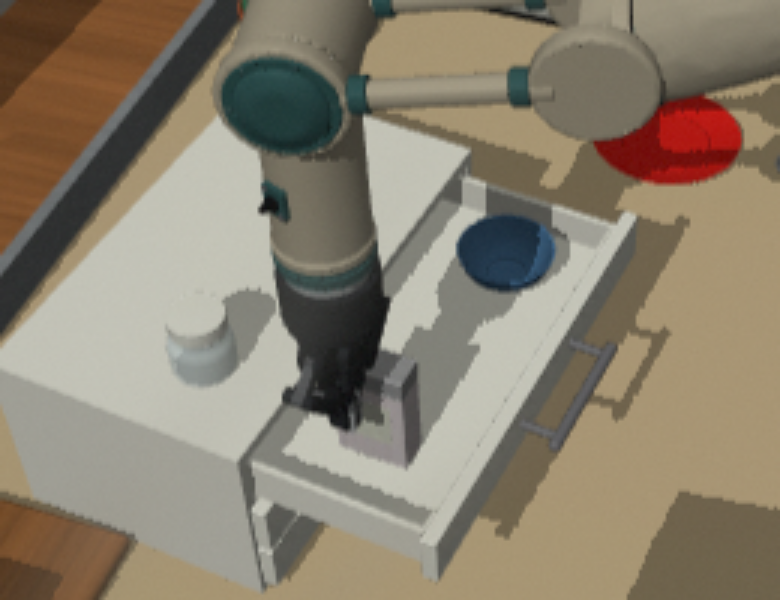

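The closed fingertips (350,420 in the crop) are just left of the tin, whose face spans about 340–415. I'll check the alignment by projection.

Run:
```python
from h import *
d=dict(np.load('/tmp/side.npz')); 
for p in([.65,.2194,.2173],[.648,.170,.239],[.649,.185,.217],[.617,.185,.217],[.681,.185,.217]):
    c=d['camera_from_world']@np.r_[p,1]; u=d['K']@[c[0],-c[1],-c[2]]; u=u[:2]/u[2]; print(p,u,(u-[100,100])*3)
W=world(d); z=W[...,2];x=W[...,0];y=W[...,1]
m=(z>.215)&(z<.26)&(x>.55)&(x<.74)&(y>.1)&(y<.3)
P=W[m]; 
for a in np.arange(.14,.26,.01):
    q=P[(P[:,1]>=a)&(P[:,1]<a+.01)]
    if len(q): print(a.round(2),len(q),q[:,0].min().round(3),q[:,0].max().round(3),q[:,2].min().round(3),q[:,2].max().round(3))
```

```text
[0.65, 0.2194, 0.2173] [215.26169586 240.87189666] [345.78508758 422.61568999]
[0.648, 0.17, 0.239] [223.35789621 220.13896136] [370.07368863 360.41688408]
[0.649, 0.185, 0.217] [221.17093381 230.56117035] [363.51280143 391.68351104]
[0.617, 0.185, 0.217] [233.62597715 233.82735102] [400.87793146 401.48205305]
[0.681, 0.185, 0.217] [208.84222059 227.32811819] [326.52666176 381.98435456]
0.15 23 0.615 0.648 0.226 0.241
0.16 54 0.613 0.648 0.216 0.242
0.17 49 0.615 0.647 0.216 0.241
0.18 105 0.615 0.65 0.215 0.243
0.2 3 0.638 0.641 0.235 0.257
0.21 21 0.638 0.643 0.22 0.259
0.22 33 0.638 0.645 0.218 0.256
0.23 31 0.639 0.657 0.223 0.258
```

Request:
send_rows --xyz '[[-0.002, -0.007, 0.005], [0, -0.006, 0], [0, -0.005, 0], [0, -0.004, 0], [0, -0.004, 0], [0, -0.004, 0], [-0.001, -0.004, 0], [0, -0.004, 0], [-0.001, -0.004, 0]]' --delta_rot '[[0, 0, 0], [0, 0, 0], [0, 0, 0], [0, 0, 0], [0, 0, 0], [0, 0, 0], [0, 0, 0], [0, 0, 0], [0, 0, 0]]'

```text
clock: 3.35
position: [0.6489, 0.1776, 0.2276]
ee_rot: [0.0, 0.998, -0.056, -0.0]
contact_force: [0.5, 1.0, 0.5]
width: 0.0
gripper_force: 0.0
```

```bash
cat > tin.py <<'E'
from h import *
import sys
d=shot('side',sys.argv[1]); cv2.imwrite('pics/c'+sys.argv[1],cv2.resize(d['color'][100:300,100:360,::-1],None,fx=3,fy=3))
E
python3 tin.py p1.png
```

```text
(no output)
```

View pics/cp1.png

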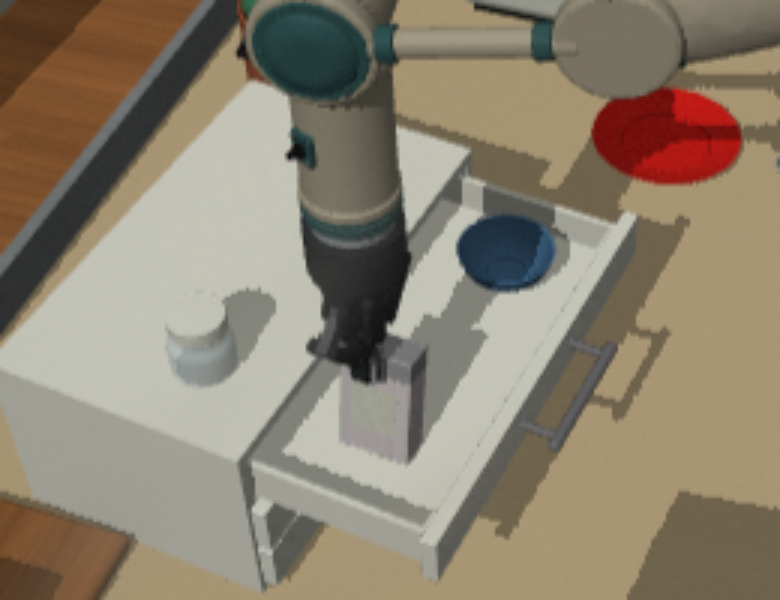

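The tin is tipping in the right direction, with its top at (395,350) and the bowl untouched. I'll continue.

Request:
send_rows --xyz '[[0, -0.004, -0.002], [0, -0.004, -0.002], [-0.001, -0.004, -0.002], [0, -0.004, 0], [0, -0.004, 0], [-0.001, -0.004, 0], [0, -0.004, 0], [0, 0, 0], [0, 0, 0]]' --delta_rot '[[0, 0, 0], [0, 0, 0], [0, 0, 0], [0, 0, 0], [0, 0, 0], [0, 0, 0], [0, 0, 0], [0, 0, 0], [0, 0, 0]]'

```text
clock: 4.3
position: [0.647, 0.1498, 0.2218]
ee_rot: [-0.0, 0.998, -0.056, 0.0]
contact_force: [-0.2, 1.0, -0.4]
width: 0.0002
gripper_force: 0.0
```

```bash
python3 tin.py p2.png
```

```text
(no output)
```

View pics/cp2.png

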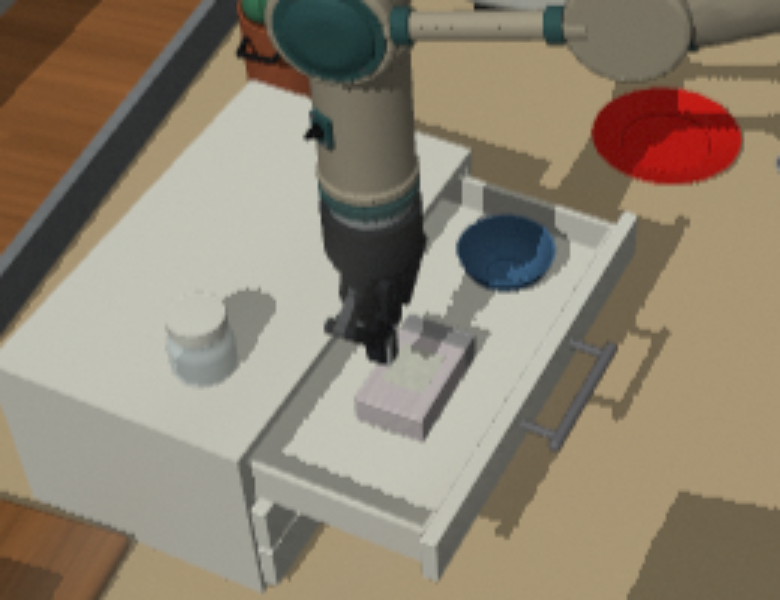

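The tin lies flat in the middle (415,380) and is clear of the bowl (505,250). Next: raise the fingers and move in front of the handle.

Request:
send_rows --xyz '[[0, 0, 0.02], [0, 0, 0.02], [-0.04, -0.013, 0], [-0.04, -0.013, 0], [-0.04, -0.013, 0], [-0.04, -0.013, 0], [-0.037, -0.013, 0], [0, 0, -0.03], [0, 0, -0.04], [0, 0, -0.04], [0, 0, -0.016], [0, 0, 0]]' --delta_rot '[[0, 0, 0], [0, 0, 0], [0, 0, 0], [0, 0, 0], [0, 0, 0], [0, 0, 0], [0, 0, 0], [0, 0, 0], [0, 0, 0], [0, 0, 0], [0, 0, 0], [0, 0, 0]]'

```text
clock: 5.55
position: [0.4477, 0.085, 0.1336]
ee_rot: [0.0, 0.998, -0.056, -0.003]
contact_force: [-0.4, 0.4, 0.6]
width: 0.0001
gripper_force: 0.0
```

```bash
cat > chk.py <<'E'
from h import *
t=np.radians(-7)
for n in('top','side'):
    d=shot(n,f'chk_{n}.png'); A=world(d); x,y,z=np.moveaxis(A,-1,0)
    X=x*np.cos(t)+y*np.sin(t); Y=-x*np.sin(t)+y*np.cos(t)
    m=(abs(z-.173)<.005)&(X>.46)&(X<.75)&(Y>-.06)&(Y<.33)
    p=[round(np.median(X[m&(abs(Y-c)<.03)]),4) for c in(-.02,.13,.28)]
    m=(abs(z-.16)<.006)&(X>.55)&(X<.655)&(Y>.07)&(Y<.25); print(n,'front X',p,'tin',cv2.minAreaRect(np.stack([X[m],Y[m]],-1).astype(np.float32)),np.percentile(z[m],[10,50,90]))
    m=(z>.145)&(z<.16)&(X>.46)&(X<.497)&(Y>.07)&(Y<.2); print('handle',np.percentile(X[m],[2,50,98]),np.percentile(Y[m],[2,98]))
p=readout.get_state()['position']; print('TCP XY',p[0]*np.cos(t)+p[1]*np.sin(t),-p[0]*np.sin(t)+p[1]*np.cos(t))
E
python3 chk.py
```

```text
top front X [np.float64(0.5313), np.float64(0.5298), np.float64(0.5288)] tin ((0.6248089671134949, 0.17750996351242065), (0.059960272163152695, 0.1090935692191124), 0.9973193407058716) [0.15729082 0.16121736 0.16446551]
handle [0.48157643 0.488399   0.49470773] [0.07603778 0.1989888 ]
side front X [np.float64(0.6505), np.float64(0.5255), np.float64(0.5242)] tin ((0.6230100393295288, 0.1761859655380249), (0.06414228677749634, 0.11231691390275955), 1.0057957172393799) [0.15639501 0.159321   0.16196539]
handle [0.47741702 0.48224889 0.49543904] [0.08448912 0.19834271]
TCP XY 0.43678613348144846 0.13931211360911935
```

View pics/chk_side.png

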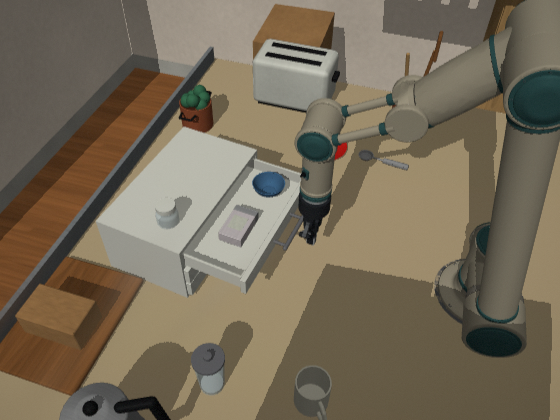

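Tin flat (240,226) and bowl upright (268,185); the fingertips are in front of the handle (308,238). Now I'll push slowly along the organiser's +x.

Request:
send_rows --xyz '[[0.01, -0.001, 0], [0.01, -0.001, 0], [0.006, -0.001, 0], [0.005, -0.001, 0], [0.006, -0.001, 0], [0.007, -0.001, 0], [0.008, -0.001, 0], [0.009, -0.001, 0], [0.01, -0.001, 0], [0.01, -0.001, 0], [0.01, -0.001, 0], [0.01, -0.001, 0]]' --delta_rot '[[0, 0, 0], [0, 0, 0], [0, 0, 0], [0, 0, 0], [0, 0, 0], [0, 0, 0], [0, 0, 0], [0, 0, 0], [0, 0, 0], [0, 0, 0], [0, 0, 0], [0, 0, 0]]'

```text
clock: 6.85
position: [0.5518, 0.0724, 0.1356]
ee_rot: [0.0, 0.998, -0.056, -0.0]
contact_force: [-1.7, -0.5, 1.0]
width: 0.0004
gripper_force: 0.7
```

Request:
send_rows --xyz '[[0.01, -0.001, 0], [0.01, -0.001, 0], [0.01, -0.001, 0], [0.01, -0.001, 0], [0.01, -0.001, 0], [0.01, -0.001, 0], [0.009, -0.001, 0], [0.007, -0.001, 0], [0.005, -0.001, 0]]' --delta_rot '[[0, 0, 0], [0, 0, 0], [0, 0, 0], [0, 0, 0], [0, 0, 0], [0, 0, 0], [0, 0, 0], [0, 0, 0], [0, 0, 0]]'

```text
clock: 7.75
position: [0.6328, 0.0643, 0.1357]
ee_rot: [-0.0, 0.998, -0.056, 0.0]
contact_force: [-1.3, 1.2, -0.2]
width: -0.0001
gripper_force: 0.6
```

```bash
python3 chk.py
```

```text
return _methods._mean(a, axis=axis, dtype=dtype,
  ret = ret.dtype.type(ret / rcount)
Traceback (most recent call last):
  File "chk.py", line 9, in <module>
    m=(z>.145)&(z<.16)&(X>.46)&(X<.497)&(Y>.07)&(Y<.2); print('handle',np.percentile(X[m],[2,50,98]),np.percentile(Y[m],[2,98]))
                                                                       ~~~~~~~~~~~~~^^^^^^^^^^^^^^^^
IndexError: index -1 is out of bounds for axis 0 with size 0
```

That side picture is the earlier one, because the script stopped before taking a new one. By depth the front has moved about 152 mm. I'll push on gently until the force rises.

Request:
send_rows --xyz '[[0.003, 0, 0], [0.003, -0.001, 0], [0.003, 0, 0], [0.003, 0, 0], [0.003, -0.001, 0]]' --delta_rot '[[0, 0, 0], [0, 0, 0], [0, 0, 0], [0, 0, 0], [0, 0, 0]]'

```text
clock: 8.3
position: [0.6395, 0.063, 0.1357]
ee_rot: [-0.0, 0.998, -0.056, -0.008]
contact_force: [-20.2, 4.1, 12.3]
width: 0.0001
gripper_force: 10.0
```

Request:
send_rows --xyz '[[-0.01, 0.001, 0], [-0.02, 0.002, 0], [-0.04, 0.005, 0], [-0.04, 0.005, 0], [-0.04, 0.005, 0], [0, 0, 0.02], [0, 0, 0.04], [0, 0, 0.04], [0, 0, 0]]' --delta_rot '[[0, 0, 0], [0, 0, 0], [0, 0, 0], [0, 0, 0], [0, 0, 0], [0, 0, 0], [0, 0, 0], [0, 0, 0], [0, 0, 0]]'

```text
clock: 9.2
position: [0.5011, 0.0799, 0.2419]
ee_rot: [-0.0, 0.998, -0.056, 0.007]
contact_force: [1.5, 0.3, -0.2]
width: 0.0003
gripper_force: 0.0
```

Run:
```python
from h import *
t=np.radians(-7)
d=shot('side','fin_side.png'); cv2.imwrite('pics/finc.png',cv2.resize(d['color'][100:300,60:320,::-1],None,fx=3,fy=3))
for n,d in(('s',d),('t',shot('top','fin_top.png'))):
    A=world(d); x,y,z=np.moveaxis(A,-1,0); X=x*np.cos(t)+y*np.sin(t); Y=-x*np.sin(t)+y*np.cos(t)
    for lo,hi in((.14,.173),(.08,.12),(.03,.06)):
        m=(z>lo)&(z<hi)&(X>.6)&(X<.75)&(Y>-.05)&(Y<.32); print(n,lo,hi,m.sum(),np.percentile(X[m],[2,25,50,75,98]).round(4) if m.any() else '')
```

```text
s 0.14 0.173 1189 [0.6379 0.6766 0.6783 0.6815 0.6979]
s 0.08 0.12 853 [0.6377 0.6752 0.6774 0.6786 0.6808]
s 0.03 0.06 637 [0.6373 0.6495 0.6771 0.6783 0.6804]
t 0.14 0.173 661 [0.6408 0.65   0.6808 0.6832 0.6971]
t 0.08 0.12 384 [0.6408 0.646  0.6805 0.6814 0.6827]
t 0.03 0.06 274 [0.6409 0.6449 0.6803 0.6814 0.6826]
```

View pics/finc.png

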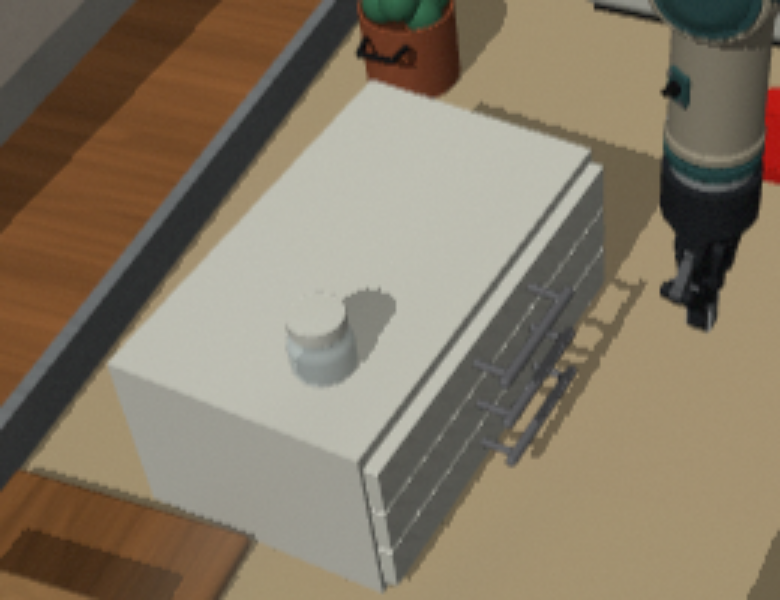

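The top drawer's front is flush with the two shut drawers below (handles in line at 540,300 to 540,440), the jar stands undisturbed and the arm is clear.

```bash
python3 -c "
from rig import order
print(order.sign_off())"
```

```text
the job is handed in; nothing more can be done
None
```

I pushed the tin over with closed fingertips so it lay flat on a broad face, then pushed the drawer fully shut and handed the job in with the arm clear; the bowl was upright when last seen before closing, and nothing around was seen to move.

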